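# Snap the biscuit box shut

## Robot

A 7-joint arm with a two-finger parallel gripper is mounted at the origin on a cart in front of the work surface, level with it; the furniture and walls round the work are solid. World frame = base frame: x ahead of the robot, y to its left, z up, the work surface at z = 0. Lengths are in m, angles in rad, forces in N, time in s.
With the tool pointing down it reaches from about 0.35 to 0.9 m from the base axis. Payload 8.1 kg.
Tool frame: the origin (TCP) lies on the centre line of the jaws, within the pads' length; the fingertips stand 22 mm ahead of it and the grasp point (between the pads) lies 3 mm ahead of it (nose_length is the distance from the TCP to the fingertips, in m); z points along the fingers, y is the line along which they close (so a half turn about z gives the same grasp; the last joint's range is limited). The gripper opens to 92 mm and grips with 3 to 60 N. Pads are 19 mm wide; open, the fingers measure 130 mm over their backs; the gripper's body (75 mm by 190 mm) begins 47 mm behind the grasp point.
Start: joints at [1.035, 0.434, 0.025, 1.573, -0.012, 1.134, -0.075], TCP at [0.262, -0.567, 0.249] pointing down, gripper open.
Joint ranges: [-2.62, 2.62], [-0.44, 2.09], [-1.27, 1.32], [0.08, 2.57], [-1.32, 4.46], [0.12, 2], [-2.74, 2.74]. Speed limits (rad/s): [2.22, 2.22, 3.01, 3.01, 3.14, 3.14, 3.14].

## Interface

Orientations are given as [roll, pitch, yaw] about the fixed x, y, z axes, in that order (R = Rz(yaw) Ry(pitch) Rx(roll)).
In Python, from bench import state, capture, camera_model, sign_off, search_frame, outline_of, nose_length gives the robot as it stands. The module is installed in compiled form; this text tells all that it offers.
- The arm moves only by the shell command python3 -m crank 'ROWS' [FORCE]. ROWS is text: rows parted by semicolons, each of 7 numbers parted by spaces: the turn, a rotation vector about the tool's x, y, z in rad, then the shift along the tool's x, y, z in cm, then the opening, from 0 (shut) to 1 (fully open). A call has exactly 8 rows; each row is the pose to reach, as a shift and turn from the pose commanded when the call began, along the tool's axes at that moment; what a row does not reach only later rows make up. A row lasts 1/12 s, in which the tool goes at most 41.7 mm and 7.16 degrees, less where a joint would pass 70% of its speed; a pose out of reach is approached as far as the arm can. A call with a gripper value outside its range is refused whole. The fingers move at their own pace and stop on an object; FORCE is the grip in N (left out, the last holds). Time passes only in rows, so rows that repeat a pose let the fingers close, or fill a call up. It gives the time, the measured TCP pose, the force, the opening and the grip force at its end, in the units of the state.
- state(): the state, without advancing time (a new reading comes with each control period).
- capture(name): name is "scene" or "side" or "wrist"; returns the picture (420x560x3 uint8, red, green, blue); there is no depth.
- camera_model(name): a dict with "fx", "fy", "cx", "cy" (pixels), "dist_coeffs" ([k1, k2, p1, p2, k3] as OpenCV has them; the pictures are not rectified), "R" (3x3) and "t" (3): a world point X has camera coordinates R X + t. Camera axes: x right, y down, z forward; pixel columns grow to the right and rows downward; lengths in m; the calibration is good to about 2 mm. A picture is of the moment at which its call begins: read the wrist's pose just before it. camera_model takes no time and is no camera call; for the wrist camera it gives the pose at the moment of the call.
- sign_off(): hands the job in; it is judged then, once.
Trained networks look in the newest picture that a camera, given by its name, has taken for a name from the list of things; names that differ only in an ending like _2 or _b are one class to them, and where a whole thing is asked for, a point or a joint stands for the part that bears it (a point fixed in the world has none). Each returns a list of dicts, best first, with "confidence" (0 to 1); they miss things now and then, are a little off and sometimes report something else, mostly with a low value. They report only what shows in the picture. A call takes as long as a camera call.
- search_frame(camera, query): "position" ([x, y, z] in m, in the coordinates of the camera as it stood for that picture, good to about 4 mm: the middle of the surface that is visible of it).
- outline_of(camera, query): "mask" (420x560 bool, what is visible of it).
The state is a dict: "t": time; "q": joint angles; "joint_velocities": joint speeds; "joint_torque": joint torques, N m; "eef_pos": TCP position; "tool_rot": TCP orientation; "contact_force": force on the tool from outside, world axes, zero at the start; "moment": the same for the moment, N m; "finger_gap": finger opening in m; "grip_force": force on a finger pad.
Only numpy, scipy, OpenCV 4.12 (cv2) and the standard library are available. Lean on these libraries where they do the work, as an engineer would, in place of code of your own. Each camera call takes 0.05 s, during which the arm holds its last target. There are 200 camera calls.

## Task

The lid lies on the biscuit box, but its four rim flaps are still standing up. Press each flap down with the fingertips, going round the rim until all four have snapped shut and lie flat. Only press: do not pick up the box or the lid, leave the box standing where it is, do not disturb the bowl, mug, shaker and spoon beside it, and take the hand away at the end.

Things in the scene. Friction and masses are not known exactly. Their poses are not given: they have to be found in the camera images.
- food_box: the biscuit box: clear plastic food box, 124 x 174 mm over the walls (174 along its y), rim 72 mm above the worktop, about 0.6 kg full, standing loose. Origin: centre of its underside. At yaw 0 its x axis points away from the robot, y to the left.
- lid: white lid, grey beneath its flaps, laid loose in the box mouth, axes as the box's. Origin: centre of its underside, on the rim, 72 mm up. Four flaps, hinged 2.5 mm above the origin, 36 mm (front, back) or 61 mm (left, right) from the centre, reach 38 mm outwards, 12 mm past the wall; 100 mm (front, back) or 74 mm wide. Shut, a flap is level, its top 77 mm above the worktop, like the middle.
- flap_front (a joint): front flap (-x side of lid), rad: 0 flat and shut, grows as it stands up (1.3 at most); up, it stays where left. From about 0.28 down, its springy skirt rides over the box's rolled rim: push straight down, firmly (4 to 12 N), on its outer half, 22 to 30 mm out from the hinge, mid-width, until it snaps to 0 on its stop; let go sooner and it stands off again.
- flap_back (a joint): back flap (+x side of lid), rad: 0 flat and shut, grows as it stands up (1.3 at most); up, it stays where left. From about 0.28 down, its springy skirt rides over the box's rolled rim: push straight down, firmly (4 to 12 N), on its outer half, 22 to 30 mm out from the hinge, mid-width, until it snaps to 0 on its stop; let go sooner and it stands off again.
- flap_left (a joint): left flap (+y side of lid), rad: 0 flat and shut, grows as it stands up (1.3 at most); up, it stays where left. From about 0.28 down, its springy skirt rides over the box's rolled rim: push straight down, firmly (4 to 12 N), on its outer half, 22 to 30 mm out from the hinge, mid-width, until it snaps to 0 on its stop; let go sooner and it stands off again.
- flap_right (a joint): right flap (-y side of lid), rad: 0 flat and shut, grows as it stands up (1.3 at most); up, it stays where left. From about 0.28 down, its springy skirt rides over the box's rolled rim: push straight down, firmly (4 to 12 N), on its outer half, 22 to 30 mm out from the hinge, mid-width, until it snaps to 0 on its stop; let go sooner and it stands off again.
- edge_front (a point): middle of the outer top edge of the front flap, 38 mm out from its hinge; it moves with the flap (flap shut: 74 mm [front, back] or 99 mm [left, right] from the lid's centre, 77 mm above the worktop)
- edge_back (a point): middle of the outer top edge of the back flap, 38 mm out from its hinge; it moves with the flap (flap shut: 74 mm [front, back] or 99 mm [left, right] from the lid's centre, 77 mm above the worktop)
- edge_left (a point): middle of the outer top edge of the left flap, 38 mm out from its hinge; it moves with the flap (flap shut: 74 mm [front, back] or 99 mm [left, right] from the lid's centre, 77 mm above the worktop)
- edge_right (a point): middle of the outer top edge of the right flap, 38 mm out from its hinge; it moves with the flap (flap shut: 74 mm [front, back] or 99 mm [left, right] from the lid's centre, 77 mm above the worktop)
- pink_bowl: bystander: small round bowl, 137 mm wide, 52 mm high, empty, upright and light. Origin: centre of its underside.
- enamel_mug: bystander: white mug, 85 mm wide, 115 mm over the handle, 92 mm high. Origin: middle of its underside.
- salt_shaker: bystander: upright shaker, 44 mm wide, 90 mm high. Origin: centre of its underside.
- spoon: bystander: spoon lying flat, 193 mm long along its x, 41 mm wide, 14 mm high. Origin: middle of its underside.

How it is judged:
By the outcome, as a careful person would: the job done as asked, in the order asked, and still so for the second after the job is handed in, with the robot touching nothing.
It also fails if it takes over 45 s, if anything falls off the work surface, if the arm or the gripper's body presses on something with over 40 N, if the wrist force passes 120 N, or if a joint passes its speed limit or range.

## Working session

There is one attempt and no reset: what is moved stays moved. The work goes in short steps, Python scripts to look and compute and a shell command to move; the robot and the scene stay as the last step left them, time stands still between calls to the robot, and variables do not carry over. Pictures are saved under pics/ and viewed, at most 10 in all, crops included, and the job is handed in when it is done.

```bash
mkdir -p pics; cat > h.py <<'E'
from bench import *
import numpy as np, cv2
def w(cam,p,m=None):
    m=m or camera_model(cam); return np.array(m["R"]).T@(np.array(p)-np.array(m["t"]))
E
python3 - <<'E'
from h import *
print(state(), nose_length)
ims=[]
for c in ("scene","side"):
    im=capture(c); cv2.imwrite(f"pics/{c}0.png",im[:,:,::-1])
    for n in "food_box lid flap_front edge_front edge_back edge_left edge_right pink_bowl enamel_mug salt_shaker spoon".split():
        r=search_frame(c,n)
        print(c,n,[(np.round(w(c,d["position"]),3).tolist(),round(d["confidence"],2)) for d in r[:2]])
E
```

```text
{'t': 0.0, 'q': array([ 1.03540166,  0.43518066,  0.02494014,  1.57413797, -0.01160849,
        1.13398733, -0.07508324]), 'joint_velocities': array([ 3.20733555e-04,  1.48894881e-04, -4.44403658e-04, -1.96993779e-03,
        5.86514904e-04,  3.24658379e-04, -2.27361454e-05]), 'joint_torque': array([ 1.98068547e-04, -6.67855239e+01,  9.85229574e-01, -3.14456785e+01,
       -6.04183367e-02,  4.27922665e-02,  1.64908761e-04]), 'eef_pos': array([ 0.26189149, -0.56693704,  0.24795505]), 'tool_rot': array([-3.14002876e+00,  1.20111065e-04,  4.32767471e-01]), 'contact_force': array([ 0.7624406 ,  0.18557409, -0.20953598]), 'moment': array([0.02905431, 0.0450287 , 0.05437809]), 'grip_force': 0.0, 'finger_gap': 0.09171897337456594} 0.022
scene food_box [([0.521, 0.123, 0.038], 0.97), ([0.624, 0.066, 0.082], 0.63)]
scene lid [([0.57, 0.08, 0.082], 0.76), ([0.549, 0.003, 0.089], 0.22)]
scene flap_front [([0.514, 0.09, 0.09], 0.95)]
scene edge_front [([0.513, 0.091, 0.091], 0.8), ([0.717, -0.223, 0.049], 0.36)]
scene edge_back [([0.624, 0.066, 0.081], 0.83)]
scene edge_left [([0.587, 0.158, 0.0
[... 155 characters left out ...]
 -0.22, 0.045], 0.9)]
scene spoon [([0.766, 0.022, 0.006], 0.62)]
side food_box [([0.549, -0.01, 0.047], 0.75)]
side lid [([0.567, 0.075, 0.078], 0.65)]
side flap_front [([0.518, 0.083, 0.089], 0.76)]
side edge_front [([0.581, 0.375, 0.028], 0.7), ([0.516, 0.085, 0.091], 0.59)]
side edge_back [([0.62, 0.058, 0.082], 0.83)]
side edge_left [([0.585, 0.152, 0.087], 0.65)]
side edge_right [([0.566, 0.076, 0.078], 0.61), ([0.554, -0.006, 0.102], 0.55)]
side pink_bowl [([0.578, 0.376, 0.029], 0.94), ([0.72, -0.243, 0.061], 0.72)]
side enamel_mug [([0.505, -0.275, 0.043], 0.93)]
side salt_shaker [([0.721, -0.24, 0.063], 0.67)]
side spoon [([0.676, 0.018, 0.005], 0.68), ([0.585, 0.15, 0.086], 0.68)]
```

View pics/scene0.png

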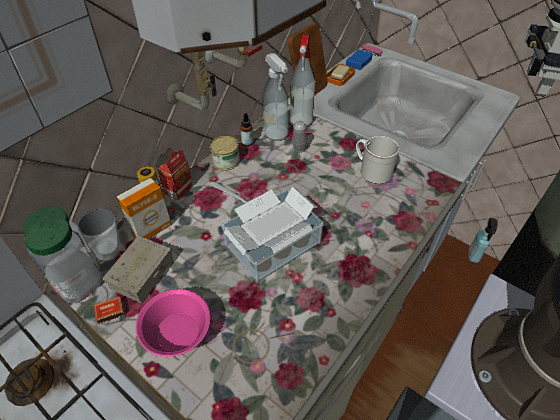

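View pics/side0.png

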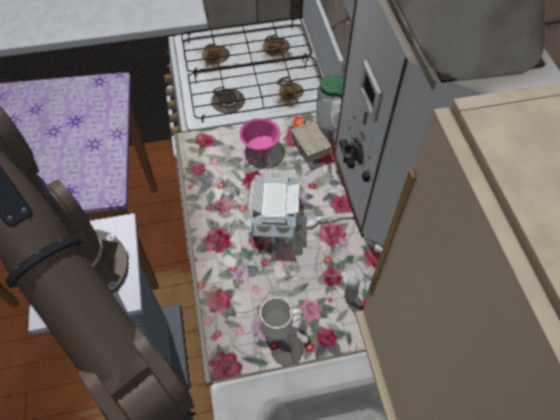

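The box is in the middle, around scene (275,235), with its flaps partly raised. It sits at about (0.57, 0.077) with yaw about -0.21. Next I'll bring the wrist camera over it.

```bash
python3 -m crank '0 0 0 3 -3 -1 0; 0 0 0 6 -6 -2 0; 0 0 0 9 -9 -4 0; 0 0 0 12 -12 -6 0; 0 0 0 15 -15 -8 0; 0 0 0 18 -18 -8 0; 0 0 0 21 -21 -8 0; 0 0 0 24 -23 -8 0' 10; python3 -m crank '0 0 -0.1 3 -3 0 0; 0 0 -0.2 6 -6 0 0; 0 0 -0.3 9 -9 0 0; 0 0 -0.4 12 -12 0 0; 0 0 -0.5 15 -15 0 0; 0 0 -0.6 18 -18 0 0; 0 0 -0.7 21 -20 0 0; 0 0 -0.8 24 -22 0 0';  python3 -m crank '0 0 -0.1 0 0 0 0; 0 0 -0.13 0 0 0 0; 0 0 -0.13 0 0 0 0; 0 0 -0.13 0 0 0 0; 0 0 -0.13 0 0 0 0; 0 0 -0.13 0 0 0 0; 0 0 -0.13 0 0 0 0; 0 0 -0.13 0 0 0 0'
python3 - <<'E'
from h import *
s=state();print(s["eef_pos"],s["tool_rot"],s["q"])
m=camera_model("wrist"); im=capture("wrist"); cv2.imwrite("pics/w1.png",im[:,:,::-1])
print(-np.array(m["R"]).T@m["t"])
for n in "lid flap_front flap_back flap_left flap_right".split():
    print(n,[(np.round(w("wrist",d["position"],m),3).tolist(),round(d["confidence"],2)) for d in search_frame("wrist",n)[:3]])
E
```

```text
t: 1.87
eef_pos: [0.3771, -0.2683, 0.3296]
tool_rot: [3.14, -0.001, 0.432]
contact_force: [0.8, -0.1, -0.4]
finger_gap: 0.043
grip_force: 0.0
t: 2.53
eef_pos: [0.5032, 0.0331, 0.329]
tool_rot: [3.141, -0.001, 1.239]
contact_force: [0.4, -0.4, -1.1]
finger_gap: 0.0003
grip_force: 0.0
t: 3.2
eef_pos: [0.5028, 0.03, 0.3286]
tool_rot: [3.141, 0.0, 1.362]
contact_force: [0.2, -0.5, 0.3]
finger_gap: 0.0008
grip_force: 0.0
[0.50275768 0.02995866 0.3286357 ] [3.14133718e+00 1.62360911e-04 1.36176879e+00] [ 0.24904165  0.22067838 -0.50288131  1.70562947  0.11190849  1.24363307
 -0.48864978]
[0.51825713 0.10963444 0.46395604]
lid [([0.569, 0.079, 0.077], 0.64)]
flap_front [([0.519, 0.091, 0.089], 0.56)]
flap_back [([0.625, 0.065, 0.084], 0.98)]
flap_left [([0.589, 0.148, 0.086], 0.89)]
flap_right [([0.551, 0.003, 0.097], 0.7)]
```

View pics/w1.png

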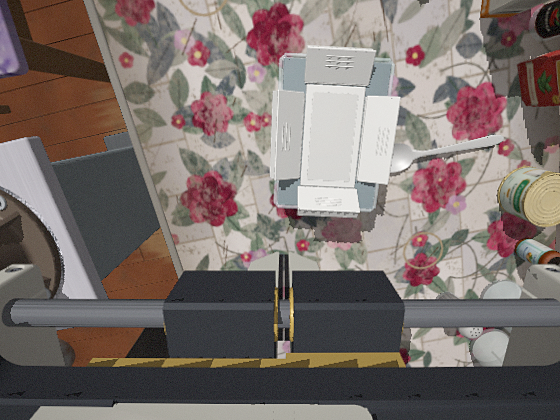

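The wrist view shows the box at about (335,135) with all flaps up at various angles. The middle panel's corners are near (306,87), (364,85), (303,186) and (362,182). I'll zoom in to pick corners for a model fit.

```bash
python3 - <<'E'
from h import *
im=cv2.imread("pics/w1.png")[35:230,260:410]
cv2.imwrite("pics/w1z.png",cv2.resize(im,None,fx=3,fy=3,interpolation=cv2.INTER_CUBIC))
E
```

```text
(no output)
```

View pics/w1z.png

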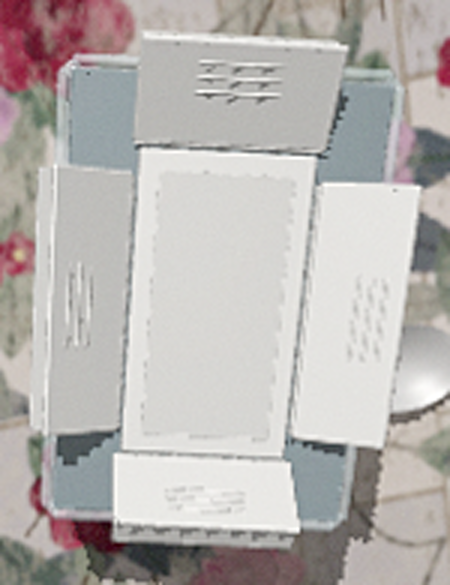

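```bash
cat > fit.py <<'E'
from h import *
from scipy.optimize import least_squares
def pts(p):
    x,y,yaw=p[:3]; out=[]
    c,s=np.cos(yaw),np.sin(yaw)
    def W(a,b,z): return [x+c*a-s*b,y+s*a+c*b,z]
    for a,b in ((-36,61),(36,61),(36,-61),(-36,-61)): out.append(W(a/1e3,b/1e3,.077))
    for th,h,wd,f in ((p[3],36,50,lambda r,t:(-r,t)),(p[4],36,50,lambda r,t:(r,t)),(p[5],61,37,lambda r,t:(t,r)),(p[6],61,37,lambda r,t:(t,-r))):
        r=h+38*np.cos(th)-2.5*np.sin(th); z=74.5+38*np.sin(th)+2.5*np.cos(th)
        for t in (wd,-wd):
            a,b=f(r,t); out.append(W(a/1e3,b/1e3,z/1e3))
    return np.array(out)
def proj(P,m):
    K=np.array([[m["fx"],0,m["cx"]],[0,m["fy"],m["cy"]],[0,0,1]])
    return cv2.projectPoints(P,cv2.Rodrigues(np.array(m["R"]))[0],np.array(m["t"]),K,np.array(m["dist_coeffs"]))[0][:,0]
E
python3 - <<'E'
from fit import *
m=camera_model("wrist")
o=np.array([(138,150),(316,157),(283,455),(122,448),(42,167),(32,430),(420,186),(385,445),(347,45),(142,33),(297,530),(118,528)])/3+[260,35]
r=least_squares(lambda p:(proj(pts(p),m)-o).ravel(),[.57,.077,-.21,.7,.5,.7,.8],loss="soft_l1")
p=r.x;print(np.round(p,3));print(np.round(r.fun.reshape(-1,2),1).tolist())
c,s=np.cos(p[2]),np.sin(p[2])
for n,a,b in (("front",-56,0),("back",56,0),("left",0,81),("right",0,-81)): print(n,p[0]+(c*a-s*b)/1e3,p[1]+(s*a+c*b)/1e3)
E
```

```text
[ 0.57   0.072 -0.253  0.349  0.064  0.361  0.929]
[[-1.0, -2.7], [2.8, -1.9], [2.0, 3.5], [-1.9, 3.3], [-0.4, -0.4], [-0.0, 1.3], [0.3, 0.3], [-0.2, -0.1], [0.4, -0.3], [-0.4, 0.1], [1.7, 1.3], [-1.3, -0.7]]
front 0.5153630658713833 0.08645771129258002
back 0.6238038782679516 0.058447173868741285
left 0.5898410928851222 0.15087838726032168
right 0.5493258512542126 -0.005973502099000383
```

```bash
python3 - <<'E'
from fit import *
m=camera_model("wrist")
o=np.array([(138,150),(316,157),(283,455),(122,448),(42,167),(32,430),(420,186),(385,445),(347,45),(142,33),(297,530),(118,528)])/3+[260,35]
def f(p,sub):
    P=pts(p)
    c,s=np.cos(p[2]),np.sin(p[2])
    for i,(a,b) in enumerate(((-1,1),(1,1),(1,-1),(-1,-1))):
        a*=p[7]; b*=p[8]; P[i]=[p[0]+c*a-s*b,p[1]+s*a+c*b,.077]
    return ((proj(P,m)-o)[sub]).ravel()
for sub in (range(4),range(10),range(12)):
    r=least_squares(f,[.57,.077,-.21,.7,.5,.7,.8,.034,.058],args=(list(sub),))
    print(np.round(r.x,3),np.round(r.fun.reshape(-1,2),1).tolist())
E
```

```text
[ 0.569  0.073 -0.249 -4.501 -9.225  0.7    0.8    0.034  0.058] [[0.1, -0.2], [-0.2, 0.2], [0.2, -0.1], [-0.2, 0.1]]
[ 5.69000e-01  7.30000e-02 -2.53000e-01  3.71000e-01  1.08000e-01
  4.18000e-01 -1.11649e+02  3.40000e-02  5.80000e-02] [[0.5, -0.0], [0.2, 0.6], [0.1, 0.3], [-0.2, 0.3], [-0.5, -1.0], [-0.1, 1.0], [0.4, -0.4], [-0.2, -0.3], [0.6, -0.3], [-0.7, 0.0]]
[ 0.569  0.073 -0.252  0.367  0.106  0.422  0.911  0.034  0.058] [[0.5, -0.0], [0.2, 0.5], [0.2, 0.3], [-0.1, 0.3], [-0.5, -0.9], [-0.1, 1.0], [0.3, -0.5], [-0.1, -0.4], [0.5, -0.3], [-0.7, 0.1], [1.4, 1.1], [-1.5, -0.8]]
```

The fit is consistent: centre about (0.569, 0.0745), yaw -0.25. Flap angles come out near front 0.37, left 0.42 and right 0.9; the back angle is unclear. I'll do the left flap first, with the fingers shut and aligned along it, and the finger centre about 20 mm out so its outer corner lands near 29 mm.

```bash
python3 -m crank '0 0 0.04 3.5 1.5 0 0; 0 0 0.04 7 3 0 0; 0 0 0.04 10.5 4.5 0 0; 0 0 0.04 13.8 5.9 1 0; 0 0 0.04 13.8 5.9 5 0; 0 0 0.04 13.8 5.9 9 0; 0 0 0.04 13.8 5.9 13 0; 0 0 0.04 13.8 5.9 17 0' ; python3 -m crank '0 0 0 0 0 0.5 0; 0 0 0 0 0 1 0; 0 0 0 0 0 1.5 0; 0 0 0 0 0 2 0; 0 0 0 0 0 2.5 0; 0 0 0 0 0 3 0; 0 0 0 0 0 3.5 0; 0 0 0 0 0 4 0'
python3 -c "
from h import *
s=state();print(s['eef_pos'],s['tool_rot'],s['contact_force'])
cv2.imwrite('pics/l1.png',cv2.resize(capture('scene')[150:300,180:380,::-1],None,fx=3,fy=3))"
```

```text
t: 4.17
eef_pos: [0.589, 0.1533, 0.1568]
tool_rot: [3.141, -0.0, 1.323]
contact_force: [1.8, -0.3, -0.2]
finger_gap: 0.0003
grip_force: 0.0
t: 4.83
eef_pos: [0.5894, 0.1531, 0.1187]
tool_rot: [3.141, -0.0, 1.323]
contact_force: [0.0, 0.6, -1.0]
finger_gap: 0.0009
grip_force: 0.0
[0.58936528 0.15307447 0.11866137] [ 3.14067683e+00 -3.32735181e-04  1.32255884e+00] [ 0.02440009  0.55806361 -0.97896313]
```

View pics/l1.png

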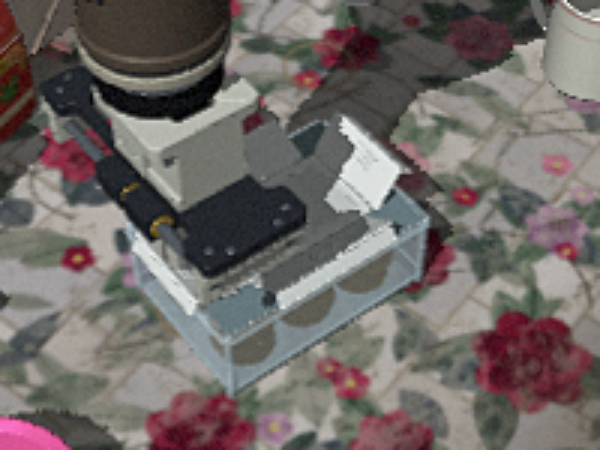

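The tool is centred over the left flap (about (190,280) in the crop), and the right flap stands up at (370,165). I'll continue down slowly.

```bash
python3 -m crank '0 0 0 0 0 0.4 0; 0 0 0 0 0 0.8 0; 0 0 0 0 0 1 0; 0 0 0 0 0 1.2 0; 0 0 0 0 0 1.4 0; 0 0 0 0 0 1.6 0; 0 0 0 0 0 1.7 0; 0 0 0 0 0 1.8 0'; python3 -m crank '0 0 0 0 0 0.1 0; 0 0 0 0 0 0.2 0; 0 0 0 0 0 0.2 0; 0 0 0 0 0 0.3 0; 0 0 0 0 0 0.3 0; 0 0 0 0 0 0.3 0; 0 0 0 0 0 0.3 0; 0 0 0 0 0 0.3 0'
```

```text
t: 5.55
eef_pos: [0.589, 0.1529, 0.1003]
tool_rot: [-3.142, 0.0, 1.323]
contact_force: [0.6, 1.1, 1.0]
finger_gap: 0.0003
grip_force: 0.2
t: 6.22
eef_pos: [0.589, 0.1527, 0.0991]
tool_rot: [3.141, 0.001, 1.322]
contact_force: [-5.9, -1.8, 19.0]
finger_gap: 0.0004
grip_force: 9.3
```

The stop was reached at 77 mm with a firm 19 N. Next I'll lift, move over the right flap and check with the camera.

```bash
python3 -m crank '0 0 0 0 0 -4 0; 0 0 0 0 0 -8 0; 0 0 0 -4 0 -12 0; 0 0 0 -8 0 -14 0; 0 0 0 -12 0 -14 0; 0 0 0 -16 0 -14 0; 0 0 0 -16.2 0 -14 0; 0 0 0 -16.2 0 -14 0'
python3 - <<'E'
from h import *
print(state()["eef_pos"]);m=camera_model("wrist"); im=capture("wrist"); cv2.imwrite("pics/w2.png",im[:,:,::-1])
for n in "flap_front flap_back flap_left flap_right".split():
    print(n,[(np.round(w("wrist",d["position"],m),3).tolist(),round(d["confidence"],2)) for d in search_frame("wrist",n)[:3]])
E
```

```text
t: 6.88
eef_pos: [0.5482, -0.0101, 0.2374]
tool_rot: [-3.141, 0.004, 1.315]
contact_force: [-0.2, -0.3, 0.4]
finger_gap: 0.0006
grip_force: 0.0
[ 0.54820557 -0.01007975  0.23741566]
flap_front [([0.519, 0.092, 0.089], 0.7)]
flap_back [([0.622, 0.064, 0.081], 0.75), ([0.59, 0.144, 0.078], 0.28)]
flap_left [([0.59, 0.142, 0.08], 0.55)]
flap_right [([0.546, 0.002, 0.097], 0.71), ([0.591, 0.039, 0.073], 0.61)]
```

View pics/w2.png

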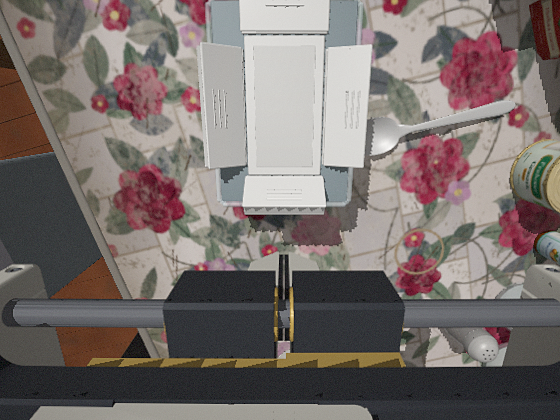

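The left flap now lies flat (top, about (285,15), same tone as the panel) and the box has not moved. Next is the right flap.

```bash
python3 -m crank '0 0 0 0 0 2 0; 0 0 0 0 0 5 0; 0 0 0 0 0 8 0; 0 0 0 0 0 10 0; 0 0 0 0 0 10.5 0; 0 0 0 0 0 10.5 0; 0 0 0 0 0 10.8 0; 0 0 0 0 0 11 0'; python3 -m crank '0 0 0 0 0 0.4 0; 0 0 0 0 0 0.8 0; 0 0 0 0 0 1.1 0; 0 0 0 0 0 1.4 0; 0 0 0 0 0 1.7 0; 0 0 0 0 0 2 0; 0 0 0 0 0 2.2 0; 0 0 0 0 0 2.5 0'
```

```text
t: 7.8
eef_pos: [0.5504, -0.0033, 0.1287]
tool_rot: [3.139, -0.001, 1.323]
contact_force: [-0.1, -1.1, 3.0]
finger_gap: 0.0004
grip_force: 1.4
t: 8.47
eef_pos: [0.5496, -0.0044, 0.103]
tool_rot: [3.141, 0.001, 1.322]
contact_force: [-1.1, -2.9, 6.6]
finger_gap: 0.0006
grip_force: 2.7
```

```bash
python3 -m crank '0 0 0 0 0 0.1 0; 0 0 0 0 0 0.2 0; 0 0 0 0 0 0.3 0; 0 0 0 0 0 0.4 0; 0 0 0 0 0 0.5 0; 0 0 0 0 0 0.5 0; 0 0 0 0 0 0.5 0; 0 0 0 0 0 0.5 0'
```

```text
t: 9.13
eef_pos: [0.5494, -0.0038, 0.099]
tool_rot: [3.141, 0.0, 1.323]
contact_force: [-7.9, -1.0, 21.8]
finger_gap: 0.0008
grip_force: 10.5
```

```bash
python3 -m crank '0 0 0 0 0 -4 0; 0 0 0 0 0 -8 0; 0 0 0.12 2 -1 -12 0; 0 0 0.24 4 -2 -14 0; 0 0 0.36 6 -4 -14 0; 0 0 0.48 8.1 -5.5 -14 0; 0 0 0.6 8.1 -5.5 -14 0; 0 0 0.72 8.1 -5.5 -14 0';python3 -m crank '0 0 0.12 0 0 0 0; 0 0 0.24 0 0 0 0; 0 0 0.36 0 0 0 0; 0 0 0.48 0 0 0 0; 0 0 0.6 0 0 0 0; 0 0 0.72 0 0 0 0; 0 0 0.84 0 0 0 0; 0 0 0.85 0 0 0 0'
python3 - <<'E'
from h import *
s=state();print(s["eef_pos"],s["tool_rot"],s["q"]);m=camera_model("wrist"); im=capture("wrist"); cv2.imwrite("pics/w3.png",im[:,:,::-1])
for n in "lid flap_front flap_back flap_left flap_right".split():
    print(n,[(np.round(w("wrist",d["position"],m),3).tolist(),round(d["confidence"],2)) for d in search_frame("wrist",n)[:3]])
E
```

```text
t: 9.8
eef_pos: [0.515, 0.0903, 0.2378]
tool_rot: [-3.141, -0.001, 0.601]
contact_force: [0.2, -0.4, -0.2]
finger_gap: 0.0001
grip_force: 0.0
t: 10.47
eef_pos: [0.5156, 0.0883, 0.2373]
tool_rot: [3.141, 0.0, -0.253]
contact_force: [-0.1, 0.7, -0.5]
finger_gap: 0.0008
grip_force: 0.0
[0.51563801 0.08831614 0.2373083 ] [ 3.14146300e+00  3.61717217e-04 -2.52631802e-01] [-0.09309792  0.29573443 -0.22610739  1.82018611  0.07598799  1.03442978
 -2.17203936]
lid [([0.574, 0.07, 0.077], 0.58)]
flap_front [([0.519, 0.088, 0.088], 0.94)]
flap_back [([0.622, 0.057, 0.083], 0.84), ([0.516, 0.089, 0.088], 0.19)]
flap_left []
flap_right [([0.549, -0.005, 0.078], 0.96)]
```

View pics/w3.png

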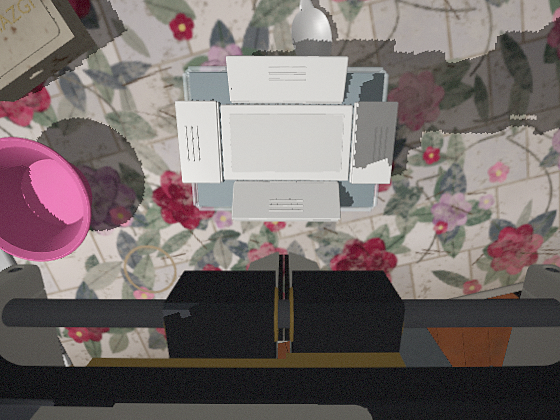

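Left (200,145) and right (375,140) both lie flat now. The front (286,200) and back (287,78) flaps still stand. The tool is aligned with the box, so I'll press the front flap.

```bash
python3 -m crank '0 0 0 0 0 2 0; 0 0 0 0 0 5 0; 0 0 0 0 0 8 0; 0 0 0 0 0 10 0; 0 0 0 0 0 10.8 0; 0 0 0 0 0 11 0; 0 0 0 0 0 11.3 0; 0 0 0 0 0 11.5 0'; python3 -m crank '0 0 0 0 0 0.3 0; 0 0 0 0 0 0.6 0; 0 0 0 0 0 0.9 0; 0 0 0 0 0 1.2 0; 0 0 0 0 0 1.5 0; 0 0 0 0 0 1.7 0; 0 0 0 0 0 1.9 0; 0 0 0 0 0 2 0';  python3 -m crank '0 0 0 0 0 0.1 0; 0 0 0 0 0 0.2 0; 0 0 0 0 0 0.3 0; 0 0 0 0 0 0.4 0; 0 0 0 0 0 0.5 0; 0 0 0 0 0 0.5 0; 0 0 0 0 0 0.5 0; 0 0 0 0 0 0.5 0'
```

```text
t: 11.43
eef_pos: [0.5168, 0.0883, 0.1235]
tool_rot: [-3.141, -0.002, -0.247]
contact_force: [0.1, -0.8, 0.6]
finger_gap: 0.0005
grip_force: 0.0
t: 12.1
eef_pos: [0.5156, 0.0882, 0.1024]
tool_rot: [3.142, 0.0, -0.247]
contact_force: [-1.3, -0.2, 3.8]
finger_gap: 0.0002
grip_force: 1.5
t: 12.77
eef_pos: [0.516, 0.088, 0.099]
tool_rot: [3.142, -0.001, -0.247]
contact_force: [-7.6, -0.7, 22.2]
finger_gap: 0.0006
grip_force: 10.9
```

```bash
python3 -m crank '0 0 0 0 0 -4 0; 0 0 0 0 0 -7 0; 0 0 0 3 0 -7 0; 0 0 0 7 0 -7 0; 0 0 0 11 0 -7 0; 0 0 0 11.2 0 -6 0; 0 0 0 11.2 0 -4 0; 0 0 0 11.2 0 -3.2 0'; python3 -m crank '0 0 0 0 0 0.4 0; 0 0 0 0 0 0.8 0; 0 0 0 0 0 1.2 0; 0 0 0 0 0 1.6 0; 0 0 0 0 0 2 0; 0 0 0 0 0 2.3 0; 0 0 0 0 0 2.5 0; 0 0 0 0 0 2.7 0';  python3 -m crank '0 0 0 0 0 0.1 0; 0 0 0 0 0 0.2 0; 0 0 0 0 0 0.3 0; 0 0 0 0 0 0.4 0; 0 0 0 0 0 0.5 0; 0 0 0 0 0 0.5 0; 0 0 0 0 0 0.5 0; 0 0 0 0 0 0.5 0'
```

```text
t: 13.43
eef_pos: [0.6239, 0.0599, 0.1269]
tool_rot: [3.14, 0.002, -0.248]
contact_force: [-0.6, 0.2, -1.8]
finger_gap: 0.0005
grip_force: 0.0
t: 14.1
eef_pos: [0.6265, 0.0604, 0.104]
tool_rot: [-3.14, -0.004, -0.248]
contact_force: [1.3, -0.7, 5.4]
finger_gap: 0.0002
grip_force: 2.4
t: 14.77
eef_pos: [0.6244, 0.0607, 0.0991]
tool_rot: [-3.142, -0.001, -0.247]
contact_force: [-4.8, -0.9, 18.4]
finger_gap: 0.0004
grip_force: 9.0
```

Now I'll lift, back off toward the robot and check everything.

```bash
python3 -m crank '0 0 0 0 0 -4 0; 0 0 0 0 0 -8 0; 0 0 0 -3 0 -12 0; 0 0 0 -7 0 -15 0; 0 0 0 -11 0 -18 0; 0 0 0 -14 0 -18 0; 0 0 0 -16 0 -18 0; 0 0 0 -16 0 -18 0'
python3 - <<'E'
from h import *
s=state();print(s["eef_pos"]);m=camera_model("wrist"); im=capture("wrist"); cv2.imwrite("pics/w4.png",im[:,:,::-1])
for n in "lid flap_front flap_back flap_left flap_right spoon pink_bowl".split():
    print(n,[(np.round(w("wrist",d["position"],m),3).tolist(),round(d["confidence"],2)) for d in search_frame("wrist",n)[:2]])
cv2.imwrite("pics/w4z.png",cv2.resize(np.vstack([im[60:260,150:430],capture("scene")[150:300,170:450]])[:,:,::-1],None,fx=1.7,fy=1.7))
E
```

```text
t: 15.43
eef_pos: [0.4641, 0.1019, 0.2787]
tool_rot: [3.142, 0.001, -0.243]
contact_force: [0.5, 0.1, -0.8]
finger_gap: 0.0006
grip_force: 0.0
[0.46408685 0.1018851  0.27865542]
lid [([0.575, 0.072, 0.076], 0.72), ([0.593, 0.149, 0.079], 0.52)]
flap_front []
flap_back [([0.624, 0.057, 0.074], 0.76)]
flap_left [([0.592, 0.146, 0.078], 0.57)]
flap_right [([0.552, -0.004, 0.078], 0.82)]
spoon [([0.592, 0.147, 0.078], 0.43)]
pink_bowl [([0.579, 0.371, 0.032], 0.83), ([0.573, 0.07, 0.077], 0.25)]
```

View pics/w4z.png

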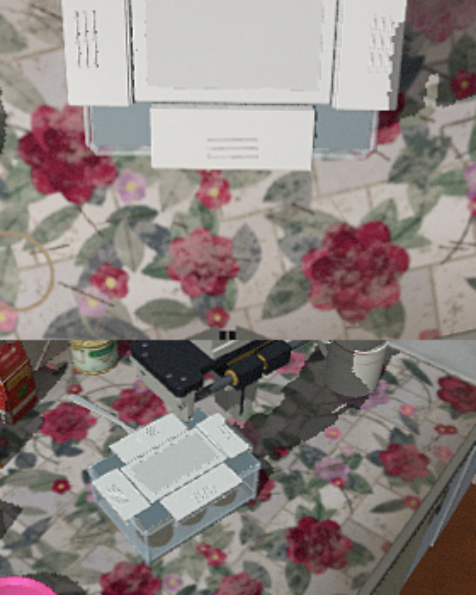

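```bash
python3 - <<'E'
from fit import *
m=camera_model("wrist")
for t in (0,.25): print(np.round(proj(pts([.571,.0735,-.25,t,t,t,t]),m)).tolist())
E
```

```text
[[224.0, 127.0], [220.0, 49.0], [348.0, 49.0], [344.0, 127.0], [236.0, 164.0], [331.0, 164.0], [230.0, 4.0], [338.0, 4.0], [180.0, 48.0], [187.0, 128.0], [387.0, 49.0], [381.0, 128.0]]
[[224.0, 127.0], [220.0, 49.0], [348.0, 49.0], [344.0, 127.0], [235.0, 164.0], [332.0, 164.0], [228.0, 3.0], [340.0, 3.0], [179.0, 46.0], [186.0, 128.0], [389.0, 47.0], [382.0, 129.0]]
```

View pics/w4.png

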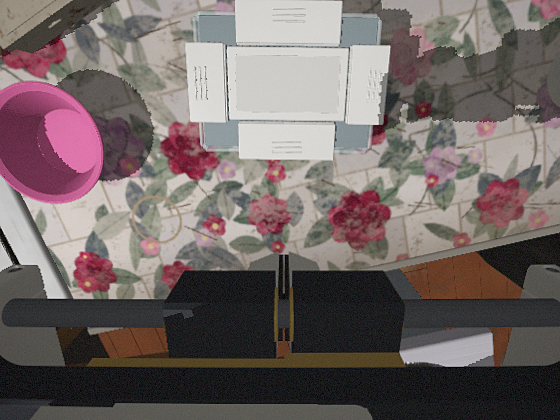

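All four flaps show the same tone as the panel and sit at their flat positions (front 286,140; back 288,18; left 207,82; right 367,85). The box stands in place, the bowl is undisturbed and the hand is clear.

```bash
python3 -c "
from bench import *
print(sign_off())"
```

```text
the job is handed in; nothing more can be done
None
```

I pressed all four flaps down to their stops and they looked flat in the last pictures; the box stayed in place, the hand is clear, and the job was handed in at about 15.5 s (bowl position re-checked; mug, shaker and spoon not re-measured).

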